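# Clamp the board in the planing jig with the draw latch

## Robot

A 6-joint arm with a two-finger parallel gripper is mounted at the origin on the work surface. World frame = base frame: x ahead of the robot, y to its left, z up, the work surface at z = 0. Lengths are in m, angles in rad, forces in N, time in s.
With the tool pointing down it reaches from about 0.3 to 0.85 m from the base axis. Payload 4.2 kg.
Tool frame: the origin (TCP) lies at the very end of the fingers, on their centre line; the grasp point (between the pads) lies 19 mm behind it; z points along the fingers, y is the line along which they close (so a half turn about z gives the same grasp; the last joint's range is limited). The gripper opens to 91 mm and grips with 3 to 60 N. Pads are 32 mm wide; open, the fingers measure 118 mm over their backs; the gripper's body (76 mm by 178 mm) begins 60 mm behind the grasp point.
Start: joints at [1.319, 0.32, 1.565, -0, 1.257, -0.02], TCP at [0.132, 0.56, 0.214] pointing down, gripper open.
Joint ranges: [-3.11, 3.11], [-0.84, 2.01], [0.21, 2.61], [-1.34, 4.49], [0.05, 2.63], [-2.56, 2.56]. Speed limits (rad/s): [2.57, 2.57, 3.14, 3.14, 3.14, 3.14].

## Interface

Orientations are given as a rotation vector (axis times angle).
In Python, from plant import env, claw, planner, cams, boxes_of, mark_of gives the robot as it stands. Calls block until the motion is done:
- env.goto(position, orientation): joint-space move of the TCP to a pose.
- env.move_straight(position, frame=None, v=0.15, until_force=None): straight line of the TCP; frame=None keeps the orientation; v is the mean speed in m/s. With until_force (N) it stops when the force on the tool has changed by that much, and returns True; else False.
- env.movej(angles): joint-space move.
- claw.grip(opening): opening from 0.0 (shut) to 1.0 (fully open); the grip force is fixed at half the most; returns when the fingers have stopped.
- env.dwell(seconds).
- planner.ik(position, orientation): joint angles nearest the present ones, or None.
- env.state(): the state.
- cams.get_image(name): name is "scene" or "top" or "wrist"; returns (picture, depth): 384x512x3 uint8, blue, green, red; 384x512 float32, m along the optical axis (not along the pixel's ray), 0 where there is no reading.
- cams.camera_model(name): a dict with "fx", "fy", "cx", "cy" (pixels), "xyz" and "attitude" of the camera in the world. Camera axes: x right, y down, z forward; pixel columns grow to the right and rows downward; lengths in m; the calibration is good to about 2 mm. A picture is of the moment at which its call begins: read the wrist's pose just before it. camera_model takes no time and is no camera call; for the wrist camera it gives the pose at the moment of the call.
A pose or a line that the arm cannot do raises env.IKError and nothing moves.
- env.close_job(): hands the job in; it is judged then, once.
Trained networks look in the newest picture that a camera, given by its name, has taken for a name from the list of things; names that differ only in an ending like _2 or _b are one class to them, and where a whole thing is asked for, a point or a joint stands for the part that bears it (a point fixed in the world has none). Each returns a list of dicts, best first, with "p" (0 to 1); they miss things now and then, are a little off and sometimes report something else, mostly with a low value. They report only what shows in the picture. A call takes as long as a camera call. They do not tell look-alikes from the thing itself.
- boxes_of(camera, target): "position" ([column, row] in pixels, amid what is visible of it).
- mark_of(camera, target): "position" ([column, row] in pixels: a listed point, or the origin of a listed thing).
The state is a dict: "time": time; "qpos": joint angles; "joint_velocities": joint speeds; "effort": joint torques, N m; "ee_pos": TCP position; "tool_rot": TCP orientation; "force": force on the tool from outside, world axes, zero at the start; "ft_torque": the same for the moment, N m; "width": opening from 0.0 (shut) to 1.0 (fully open); "finger_force": force on a finger pad.
Only numpy, scipy, OpenCV 4.12 (cv2) and the standard library are available. Lean on these libraries where they do the work, as an engineer would, in place of code of your own. Each camera call takes 0.05 s, during which the arm holds its last target. There are 200 camera calls.

## Task

Clamp the board in the jig: slide the jaw by its black knob until it holds the board up against the dark fence, then swing the latch's wire loop over by its yellow disc, hook its bar behind the brass keeper on the jaw, and only then press the red lever down flat so that the latch stays shut and the board is held tight. Leave the other things on the bench and the jig where they are.

Things in the scene. Friction and masses are not known exactly. Their poses are not given: they have to be found in the camera images.
- jig: Clamping jig: fixed plywood plate 18 mm thick, jig x -72 to +203 mm, jig y -170 to +190 mm, with a steel draw latch on it. Origin: on the bench under the lever's hinge; z up. Jig +y points from the lever's hinge to the sliding jaw; the latch works in the upright plane jig x = 0 and pulls the jaw to -y. Jig +x points to the side where the board lies. Place and yaw differ each time.
- lever_hinge (a point): The lever's hinge on the jig, 64 mm above the bench (jig x = 0, y = 0); the hinge line runs along jig x. Axes as the jig's.
- lever (a joint): Angle of the red latch lever (rad). 0 = fully shut: handle level, 64 mm above the bench, pointing to jig -y, on its stop. Grows as the handle is raised (1.57 = straight up, at most 2.2). Stiff hinge (0.11 N m): stays where left. With the loop hooked and the jaw home it pulls from about 1.1 rad on (some 6 N at the handle), passes dead centre near 0.27 rad, then holds itself shut.
- lever_grip (a point): Point in the middle of the red handle, 88 mm from the hinge. The handle is a bar 16 mm wide (along jig x) and 12 mm thick, from 35 to 113 mm from the hinge. It turns with the lever.
- loop_pin (a point): The crank pin on the lever, 20 mm from the hinge, about which the wire loop swings freely (it drops when let go). With the lever at q it lies at jig y = -20 cos(q-0.14) mm, 64 + 20 sin(q-0.14) mm above the bench: closing the lever draws the loop towards -y, pulling the loop to +y (some 10 N) raises the lever.
- loop_grip (a point): Centre of the yellow disc at the loop's free end, 30 mm across, 14 mm thick, faces to jig +x and -x: pinch it across jig x from above at any angle of the loop; it turns between the pads. 28 mm beyond the loop's bar and 18 mm above it when hooked. At the start the loop is folded back over the lever. Site axes: y along the loop from pin to bar, x as jig x, z square to the loop (up when hooked).
- loop_bar (a point): Middle of the loop's cross bar: steel, 8 mm thick, 36 mm long along jig x, that must go over the keeper. It is 110 mm from the crank pin; the loop is sprung along its length (3 N per mm, -6 to +12 mm). The two side wires lie at jig x = +-18 mm. Axes as loop_grip.
- jaw (a joint): Position of the sliding jaw (m), a wooden bar 190 mm (jig x -30 to +160 mm) by 36 mm, its top 45 mm above the bench. 0 = home: the board is just held against the fence; grows as the jaw moves away to jig +y (at most 0.068). Slides with about 3 N of friction and stays where it is left.
- jaw_knob (a point): Centre of the black round knob on the jaw, 28 mm across and 30 mm tall (from 55 to 85 mm above the bench), at jig x = 105 mm; moves with the jaw.
- keeper_seat (a point): Where the middle of the loop's bar lies when hooked: 49 mm above the bench, on the jaw's top, at jig x = 0, y = 95 mm plus the jaw's position. The keeper, a brass plate 24 mm wide on the seat's -y side, leans over to +y; its top is 64 mm above the bench and overhangs, so the bar must come down 8 mm or more to the +y side of the seat, then go in under it. Axes as the jig's.
- board: The planed board to be held, 90 (its x) x 110 (its y) x 26 mm, loose, lying on the jig's plate between fence and jaw, roughly square to them, a little off the fence. Origin: centre of its underside.
- fence: Front of the fixed dark wood fence, 110 mm long (jig x 50 to 160 mm), 24 mm high above the plate; its face looks to jig +y at jig y = -36 mm. Origin: at the plate's top, 4 mm behind the face.
- glue_bottle: White glue bottle with an orange cap, 48 mm across, 140 mm tall, standing on the jig behind the fence (bystander). Origin: centre of its underside.
- offcut: Light wood offcut, 40 x 65 x 24 mm, on the jig behind the fence (bystander). Origin: centre of its underside.
- chisel: Chisel, 215 mm long, 25 mm thick, lying on the bench along the jig's near (-x) side (bystander). Origin: middle of its length, on the bench; its x runs along it towards the blade.
- bench_plane: Metal hand plane, 190 x 58 mm, 75 mm high, on the bench (bystander). Origin: centre of its underside; x runs along it.
- mallet: Wooden mallet, about 215 mm long, head 65 x 100 x 60 mm, lying on the bench (bystander). Origin: on the bench, under the handle, 65 mm from the head's centre; x runs along the handle to the head.
- wax_jar: Amber jar with a brass lid, 76 mm across, 75 mm tall (bystander). Origin: centre of its underside.
- try_square: Try square, wooden stock 110 x 20 x 18 mm along its x, steel blade 30 mm wide reaching 160 mm along its +y; lying on the bench (bystander). Origin: centre of the stock's underside.
Not all that is in view belongs to the job. What is meant by the board is not green or pink, and is the smaller of those in its own colour.

How it is judged:
On the way, in this order (a step that is already met when the one before it is completed fails the run):
1. the jaw is slid home against the board (within 6 mm) (value of joint jaw below 0.006 m), for 0.1 s.
2. the loop's bar lies behind the keeper while the lever is still up (y of loop_bar in the frame of keeper_seat between -0.006 and 0.014 m and z of loop_bar in the frame of keeper_seat between -0.006 and 0.01 m and x of loop_bar in the frame of keeper_seat between -0.01 and 0.01 m and value of joint lever above 0.6 rad), for 0.2 s.
At the end, for the whole second after the job is handed in: The loop's bar lies in the keeper's seat, under its lip (-6 to +8 mm along the pull, -6 to +10 mm in height, 10 mm sideways), the lever is flat (below 0.07 rad), the jaw is home (below 4 mm), and the board, at rest, is pressed against the fence with more than 4 N (y of loop_bar in the frame of keeper_seat between -0.006 and 0.008 m and z of loop_bar in the frame of keeper_seat between -0.006 and 0.01 m and x of loop_bar in the frame of keeper_seat between -0.01 and 0.01 m and value of joint lever below 0.07 rad and value of joint jaw below 0.004 m and contact force between board and fence above 4 N and linear speed of board below 0.02 m/s); the robot touches nothing.
It fails at once if a bystander (bottle, offcut, chisel, plane, mallet, jar, square) is pushed more than 30 mm (distance of any of glue_bottle, offcut, chisel, bench_plane, mallet, wax_jar, try_square from where it was at the start of the episode above 0.03 m).
It fails at once if the glue bottle or the jar is tipped over (angle between any of glue_bottle, wax_jar's own z axis and vertical above 0.6 rad).
It also fails if it takes over 72 s, if anything falls off the work surface, if the arm or the gripper's body presses on something with over 40 N, if the wrist force passes 120 N, or if a joint passes its speed limit or range.

## Working session

There is one attempt and no reset: what is moved stays moved. The work goes in short steps, each a Python script; the robot and the scene stay as the last script left them, time stands still between calls to the robot, and variables do not carry over. Pictures are saved under pics/ and viewed, at most 10 in all, crops included, and the job is handed in when it is done.

```bash
ls; mkdir -p pics
cat > h.py <<'E'
import numpy as np, cv2
from scipy.spatial.transform import Rotation as R
from plant import env, claw, planner, cams, boxes_of, mark_of
def rot(a):
    a=np.array(a,float)
    return R.from_rotvec(a).as_matrix() if a.shape==(3,) else (a if a.shape==(3,3) else R.from_quat(a).as_matrix())
def ray(m,p):
    d=np.array([(p[0]-m['cx'])/m['fx'],(p[1]-m['cy'])/m['fy'],1.0]); return rot(m['attitude'])@d
def at_z(m,p,z):
    o=np.array(m['xyz']); d=ray(m,p); return o+d*(z-o[2])/d[2]
def at_d(m,p,dep):
    c,r=int(round(p[0])),int(round(p[1])); w=dep[max(r-1,0):r+2,max(c-1,0):c+2]; w=w[w>0]
    return np.array(m['xyz'])+ray(m,p)*np.median(w) if w.size else None
E
python3 - <<'E'
from h import *
for n in ("scene","top"):
    im,d=cams.get_image(n); m=cams.camera_model(n); cv2.imwrite(f'pics/{n}0.png',im); np.save(n+'0.npy',d)
    print(n,m)
    for t in ("lever_hinge","lever_grip","loop_grip","loop_bar","jaw_knob","keeper_seat","board","fence","jig"):
        for q in mark_of(n,t)[:3]:
            print(t,np.round(q['position'],1),round(q['p'],2),at_d(m,q['position'],d).round(3) if at_d(m,q['position'],d) is not None else None)
print(env.state())
E
```

```text
pics
scene {'fx': 365.6293885231828, 'fy': 365.6293885231828, 'cx': 262.03768437757145, 'cy': 189.29728962874086, 'xyz': array([ 1.51891379, -0.2022917 ,  0.87734267]), 'attitude': array([-1.77309326, -1.50953683,  0.73031344])}
lever_hinge [287.8 200. ] 0.63 [0.529 0.072 0.051]
lever_grip [273.3 178.9] 0.67 [0.527 0.016 0.149]
loop_grip [251.6 172.5] 0.6 [ 0.504 -0.055  0.167]
loop_bar [263.  175.6] 0.59 [ 0.523 -0.019  0.164]
loop_bar [252.6 223.8] 0.5 [ 0.677 -0.078  0.092]
loop_bar [143.6 202.3] 0.3 [ 0.463 -0.436  0.049]
jaw_knob [318.8 222.1] 0.55 [0.687 0.138 0.078]
keeper_seat [320.6 206. ] 0.58 [0.586 0.177 0.058]
keeper_seat [250.3 225.2] 0.18 [ 0.683 -0.086  0.092]
board [311.6 167.9] 0.98 [0.316 0.223 0.034]
board [177.4 269.1] 0.86 [ 0.778 -0.316  0.036]
board [390.4 235.9] 0.81 [0.735 0.375 0.027]
fence [270.1 224.3] 0.42 [ 0.633 -0.011  0.039]
fence [281.3 193.2] 0.38 [0.536 0.045 0.091]
jig [284.7 212.1] 0.56 [0.558 0.056 0.021]
top {'fx': 411.38971924606426, 'fy': 411.38971924606426, 'cx': 253.17725515038188, 'cy': 188.76945974543113, 'xyz': array([0.41095424, 0.0080
[... 769 characters left out ...]
] 0.26 [ 0.59  -0.073  0.042]
{'time': 1.0, 'qpos': array([ 1.31897255e+00,  3.19583511e-01,  1.56451346e+00,  9.27956187e-06,
        1.25738970e+00, -2.00068160e-02]), 'joint_velocities': array([-0.00045689,  0.00077056, -0.00085492, -0.00046198,  0.00117377,
        0.00024328]), 'effort': array([-6.78188667e-05, -4.12363493e+01, -2.32232147e+01,  7.27767753e-02,
        3.78014508e-02,  1.40554116e-05]), 'ee_pos': array([0.13210717, 0.55963023, 0.21398019]), 'tool_rot': array([3.63326244e-01, 3.12050687e+00, 1.66817044e-04]), 'force': array([-0.15164338,  0.8602804 ,  0.21846568]), 'ft_torque': array([0.06576121, 0.03279785, 0.03103471]), 'finger_force': 0.0, 'width': 0.9953355385630577}
```

Run:
```python
import cv2
a=cv2.imread('pics/top0.png')[80:300,100:370]; cv2.imwrite('pics/topc.png',cv2.resize(a,None,fx=2.7,fy=2.7,interpolation=cv2.INTER_CUBIC))
a=cv2.imread('pics/scene0.png')[130:300,120:420]; cv2.imwrite('pics/scenec.png',cv2.resize(a,None,fx=2.66,fy=2.66,interpolation=cv2.INTER_CUBIC))
```

```text
(no output)
```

View pics/topc.png

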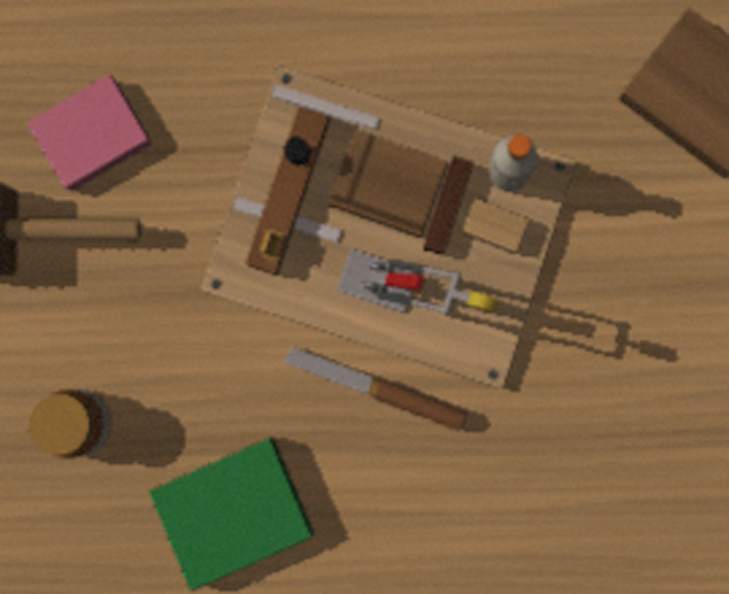

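View pics/scenec.png

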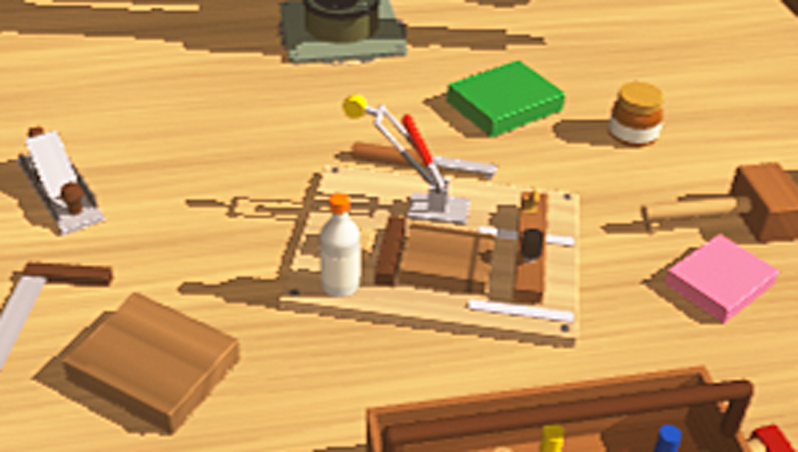

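The boards are pink (top crop 90,130), green (235,510), a larger brown one at the upper right (690,95) and a smaller brown one between fence and jaw (390,180). The last one is neither green nor pink and is the smaller brown one, so it's the board; both crops show it lying in the jig. The knob is at crop (297,150), the keeper at (272,243) and the yellow disc at (480,300).

Run:
```python
from h import *
m=cams.camera_model('top'); d=np.load('top0.npy')
px=lambda c:(100+c[0]/2.7,80+c[1]/2.7)
S=[at_z(m,px(c),.018) for c in [(287,78),(216,284),(495,374),(560,167)]]
S=np.array(S); c=S.mean(0); ex=(S[0]+S[3]-S[1]-S[2]); ey=(S[0]+S[1]-S[2]-S[3])
y1=np.arctan2(ex[1],ex[0]); y2=np.arctan2(-ey[0],ey[1]); print('yaw',y1,y2,np.linalg.norm(ex)/2,np.linalg.norm(ey)/2)
yaw=(y1*0.44+y2*.56); Rz=R.from_euler('z',yaw).as_matrix()
o=c-Rz@[.0655,.01,0]; o[2]=0; print('origin',o,yaw)
J=lambda p:(Rz.T@(np.array(p)-o)*1000).round(0)
n={'hinge':at_z(m,(237,183.5),.064),'keep':at_z(m,(199.1,167.9),.06),'knob':at_z(m,(210.5,135.6),.085),'disc':at_d(m,px((480,300)),d),'levertop':at_d(m,px((400,281)),d),'bar':at_d(m,px((456,290)),d),'bottlecap':at_d(m,px((519,146)),d),'offcut':at_z(m,px((495,225)),.042),'board':at_z(m,px((394,182)),.044),'fence':at_z(m,px((462,160)),.042),'fence2':at_z(m,px((432,248)),.042)}
for k,v in n.items(): print(k,J(v))
ms=cams.camera_model('scene');ds=np.load('scene0.npy')
for k,p in {'knob':(318.8,222.1),'disc':(120+355/2.66,130+106/2.66),'levtip':(120+410/2.66,130+122/2.66),'lev':(120+420/2.66,130+144/2.66),'keep':(320.6,206)}.items(): print('s',k,J(at_d(ms,p,ds)))
np.savez('jig.npz',o=o,yaw=yaw)
```

```text
yaw -0.32965294125787636 -0.3327749641311863 0.24937659798010198 0.33117025080227075
origin [0.53079147 0.05748604 0.        ] -0.33140127406692993
hinge [-4.  8. 64.]
keep [  5. 130.  60.]
knob [104. 124.  85.]
disc [   0. -111.  189.]
levertop [ -2. -28. 134.]
bar [  4. -85. 167.]
bottlecap [ 165. -101.  159.]
offcut [  99. -104.   42.]
board [110.  18.  44.]
fence [157. -47.  42.]
fence2 [ 52. -45.  42.]
s knob [122. 127.  78.]
s disc [  11. -109.  179.]
s levtip [  9. -38. 162.]
s lev [  9. -24. 129.]
s keep [ 13. 131.  58.]
```

```bash
cat >> h.py <<'E'
import os
if os.path.exists('jig.npz'):
    _j=np.load('jig.npz'); o=_j['o']; yaw=float(_j['yaw']); Rz=R.from_euler('z',yaw).as_matrix()
W=lambda *p: o+Rz@np.array(p,float)/1000       # jig mm -> world
J=lambda p: (Rz.T@(np.array(p)-o)*1000).round(1)
def down(psi):
    y=np.array([np.cos(psi),np.sin(psi),0]); z=np.array([0,0,-1.]); return R.from_matrix(np.c_[np.cross(y,z),y,z]).as_rotvec()
def best(pos,psi):
    c=[(np.abs(q[5]),r) for r in (down(psi),down(psi+np.pi)) if (q:=planner.ik(pos,r)) is not None]
    return min(c,key=lambda t:t[0])[1]
def snap(cam,name):
    m=cams.camera_model(cam); im,d=cams.get_image(cam); cv2.imwrite(f'pics/{name}.png',im); return m,d
def st(): s=env.state(); print('t',round(s['time'],2),'tcp',J(s['ee_pos']),'F',(Rz.T@s['force']).round(1),'w',round(s['width'],3),'ff',round(s['finger_force'],1)); return s
E
python3 - <<'E'
from h import *
p=W(104,124,190); r=best(p,yaw+np.pi/2); print(planner.ik(p,r).round(2))
for q in [W(0,-109,200),W(0,130,60)]: print(planner.ik(q,best(q,yaw)).round(2))
env.goto(p,r); st()
m,d=snap('wrist','w1')
for t in ('jaw_knob','keeper_seat','board'):
    for k in mark_of('wrist',t)[:2]:
        z={'jaw_knob':.07,'keeper_seat':.049,'board':.018}[t]
        print(t,round(k['p'],2),np.round(k['position']),J(at_z(m,k['position'],z)),J(at_d(m,k['position'],d)) if at_d(m,k['position'],d) is not None else None)
E
```

```text
[ 0.19  0.51  1.32 -0.    1.31 -1.05]
[-0.11  0.21  1.76  0.    1.18  0.22]
[0.29 0.49 1.71 0.   0.94 0.62]
t 3.42 tcp [103.3 125.  190.1] F [ 0.2 -0.3  0.2] w 0.997 ff 0.0
jaw_knob 0.74 [258. 193.] [106.4 127.1  70. ] [101.8 127.   86.2]
jaw_knob 0.27 [269.  72.] [  5.3 136.   70. ] [  3.8 136.9  45.6]
keeper_seat 0.86 [267.  71.] [  3.7 135.   49. ] [  3.5 135.   46. ]
board 0.68 [156. 182.] [109.5  22.9  18. ] [102.7  31.   45.3]
board 0.57 [492. 136.] [ 61.7 360.4  18. ] [ 60.7 354.3  27. ]
```

View pics/w1.png

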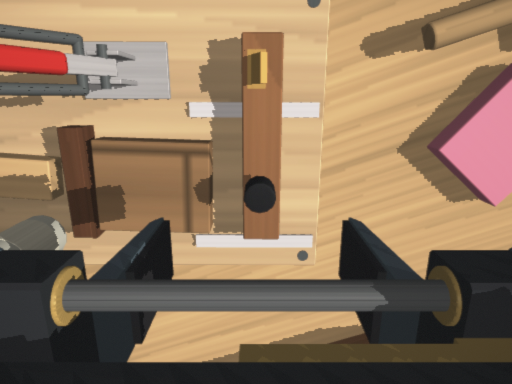

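Picture w1: the knob at (260,194), keeper at (260,68), board spanning (92–212,137–233), and the fence just left of it. This agrees with the jig frame to a few mm, so I'll slide the jaw now.

Run:
```python
from h import *
m=cams.camera_model('wrist')
for n,p,z in [('jawTL',(243,32),.045),('jawTR',(282,32),.045),('jawBL',(243,238),.045),('jawBR',(281,238),.045),('platescrew',(303,255),.018),('screw',(313,2),.018),('fenceT',(91,137),.042),('fenceB',(98,235),.042),('plateedgeR',(315,262),.018),('lev',(68,62),.08)]: print(n,J(at_z(m,p,z)))
env.move_straight(W(104,127,56)); claw.grip(0.2); st()
hit=env.move_straight(W(104,85,56),v=0.04,until_force=14); st(); print(hit); env.dwell(.3); st()
```

```text
jawTL [-27.5 114.3  45. ]
jawTR [-27.5 147.3  45. ]
jawBL [160.6 112.5  45. ]
jawBR [160.6 150.4  45. ]
platescrew [192.4 177.2  18. ]
screw [-56.5 176.4  18. ]
fenceT [ 60.9 -27.3  42. ]
fenceB [158.7 -33.4  42. ]
plateedgeR [200.9 190.8  18. ]
lev [ -0.7 -19.2  80. ]
t 5.66 tcp [104.  127.4  56. ] F [ 0.   1.3 -0.5] w 0.298 ff 30.0
t 6.54 tcp [104.   91.3  55.9] F [0.5 1.7 2.4] w 0.301 ff 30.0
True
t 6.84 tcp [104.   91.4  55.9] F [-0.6 -1.7  5.9] w 0.299 ff 30.0
```

Run:
```python
from h import *
print(env.move_straight(W(104,84,56),v=0.03,until_force=22)); st()
env.dwell(.2); claw.grip(0.55); st()
env.move_straight(W(104,92,190),v=.25)
m,d=snap('wrist','w2')
for t in ('jaw_knob','keeper_seat','board'):
    for k in mark_of('wrist',t)[:1]:
        z={'jaw_knob':.07,'keeper_seat':.049,'board':.018}[t]
        print(t,round(k['p'],2),np.round(k['position']),J(at_z(m,k['position'],z)))
p=W(0,-75,300); env.goto(p,best(p,yaw)); claw.grip(.6)
m,d=snap('wrist','w3'); st()
for t in ('loop_grip','loop_bar','lever_grip'):
    for k in mark_of('wrist',t)[:2]:
        print(t,round(k['p'],2),np.round(k['position']),J(at_d(m,k['position'],d)) if at_d(m,k['position'],d) is not None else None)
a,b=[cv2.imread(f'pics/{n}.png') for n in ('w2','w3')]
cv2.imwrite('pics/w23.png',cv2.resize(np.hstack([a,b]),(800,300)))
```

```text
True
t 7.1 tcp [103.9  91.5  55.8] F [0.6 2.7 2.5] w 0.302 ff 30.1
t 7.84 tcp [103.8  91.7  55.6] F [0.4 0.2 0.1] w 0.547 ff 0.0
jaw_knob 0.69 [251. 196.] [108.3  89.9  70. ]
keeper_seat 0.96 [259.  72.] [ 4.5 97.1 49. ]
board 0.8 [182. 184.] [110.6  18.5  18. ]
t 10.33 tcp [ 1.000e-01 -7.480e+01  2.997e+02] F [-0.6 -0.2 -0.2] w 0.6 ff 0.0
loop_grip 0.87 [258. 227.] [   1.7 -107.   187.7]
loop_bar 0.69 [259. 188.] [  2.7 -76.9 164.8]
lever_grip 0.57 [260. 142.] [  3.5 -35.9 156.5]
lever_grip 0.39 [359.  11.] [103.8  86.9  86.1]
```

View pics/w23.png

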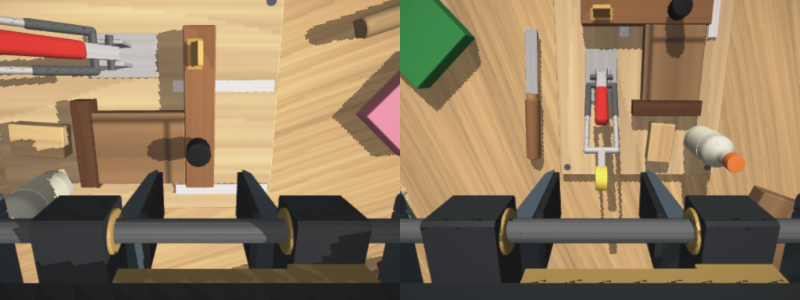

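Picture w23: left, the jaw is against the board and the board against the fence (around 97,150). Right, the disc is at (601,178) and the lever at (602,105). Next I'll pinch the disc and swing the loop over.

```bash
python3 - <<'E'
from h import *
np.savez('jig.npz',o=o+Rz@[.0022,0,0],yaw=yaw)
E
cat >> h.py <<'E'
from scipy.optimize import brentq
U=lambda a: np.array([np.cos(a),np.sin(a)])
N=lambda a: np.array([-np.sin(a),np.cos(a)])
pin=lambda q: np.array([-20*np.cos(q-.14),64+20*np.sin(q-.14)])
def tcp_loop(P,a,H=24): c=P+138*U(a)+H*N(a); return W(0,c[0],c[1]-19)
def tcp_bar(y,z,q):      # bar at (y,z) with the pin at lever angle q
    v=np.array([y,z])-pin(q); a=np.arctan2(v[1],v[0]); c=np.array([y,z])+28*U(a)+24*N(a); return W(0,c[0],c[1]-19)
E
python3 - <<'E'
from h import *
P=pin(1.13); s=W(0,-114.5,154.5); r=best(s,yaw)
env.goto(s+[0,0,.06],r); env.move_straight(s,r if False else None,v=.2) ; claw.grip(0.0); st()
a0=np.radians(128.5); print('planned',J(tcp_loop(P,a0)))
off=env.state()['ee_pos']-tcp_loop(P,a0); 
for a in np.radians(np.arange(120,80,-10)):
    env.move_straight(tcp_loop(P,a),v=.2); 
st()
m,d=snap('scene','s2')
im=cv2.imread('pics/s2.png')[100:280,180:420]; cv2.imwrite('pics/s2c.png',cv2.resize(im,(800,600)))
E
```

```text
t 12.1 tcp [  -0.2 -114.5  154.5] F [-1.3  0.2  1. ] w 0.152 ff 30.0
planned [  -0.  -115.7  154.8]
t 13.18 tcp [-1.000e-01 -3.490e+01  1.992e+02] F [-0.5  1.8 -1.1] w 0.151 ff 30.0
```

View pics/s2c.png

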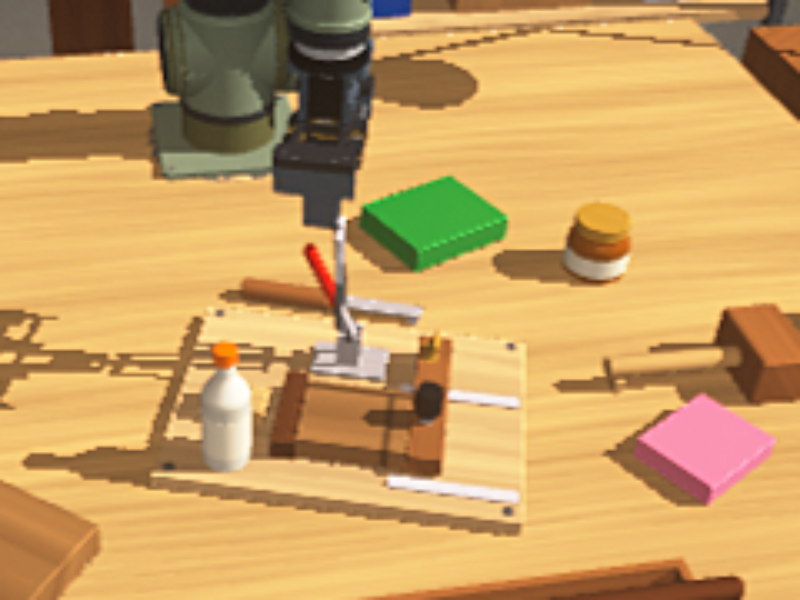

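The disc is held at (325,210), the loop is upright and the lever hasn't moved. I'll continue to the keeper.

Run:
```python
from h import *
P=pin(1.13)
for a in np.radians(np.arange(80,9,-10)): env.move_straight(tcp_loop(P,a),v=.2)
st()
q=1.13
for y,z in [(104,84),(109,78)]:
    f=lambda q: np.hypot(*(np.array([y,z])-pin(q)))-110
    q=brentq(f,1.0,2.1); print('q',round(q,2)); env.move_straight(tcp_bar(y,z,q),v=.06); st()
m,d=snap('scene','s3')
im=cv2.imread('pics/s3.png')[160:235,260:360]; cv2.imwrite('pics/s3c.png',cv2.resize(im,(800,600),interpolation=cv2.INTER_CUBIC))
```

```text
t 15.43 tcp [  0.  120.8 109.1] F [-0.9  3.2 -3. ] w 0.152 ff 30.0
q 1.41
t 15.96 tcp [ -0.2 130.4  88.3] F [-0.9 -6.9 -1.8] w 0.151 ff 30.0
q 1.67
t 16.27 tcp [ -0.4 135.4  80.4] F [-1.2 -7.6  0. ] w 0.15 ff 30.0
```

View pics/s3c.png

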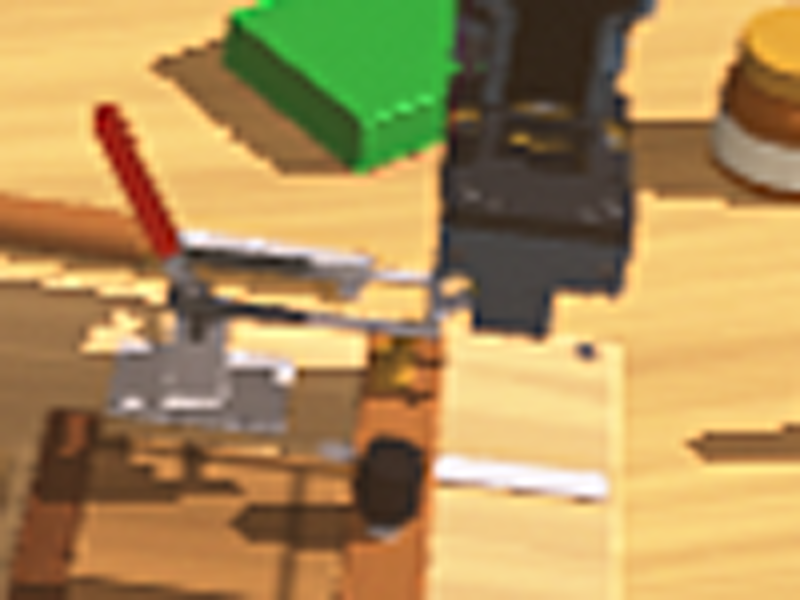

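Picture s3: the bar at (437,300) hangs above and just beyond the keeper at (400,365). Lowering it now.

Run:
```python
from h import *
for y,z in [(109,70),(109,60),(108.5,50)]:
    hit=env.move_straight(tcp_bar(y,z,1.6),v=.06,until_force=15); s=st(); print(hit,z)
    if hit: break
else:
    env.move_straight(tcp_bar(103,50,1.5),v=.04,until_force=15); st()
m,d=snap('scene','s4')
im=cv2.imread('pics/s4.png')[160:235,260:360]; cv2.imwrite('pics/s4c.png',cv2.resize(im,(800,600),interpolation=cv2.INTER_CUBIC))
```

```text
t 16.64 tcp [ -0.3 137.5  70.5] F [-0.8 -7.8 -0.9] w 0.147 ff 30.0
False 70
t 17.01 tcp [ -0.3 139.   57.8] F [-0.3 -7.5 -0.4] w 0.148 ff 30.0
False 60
t 17.38 tcp [ -0.3 139.8  45.1] F [ 0.2 -8.7 -0.3] w 0.151 ff 30.0
False 50
t 17.66 tcp [  0.2 137.3  45.8] F [-1.3 -0.7  0.9] w 0.153 ff 30.0
```

View pics/s4c.png

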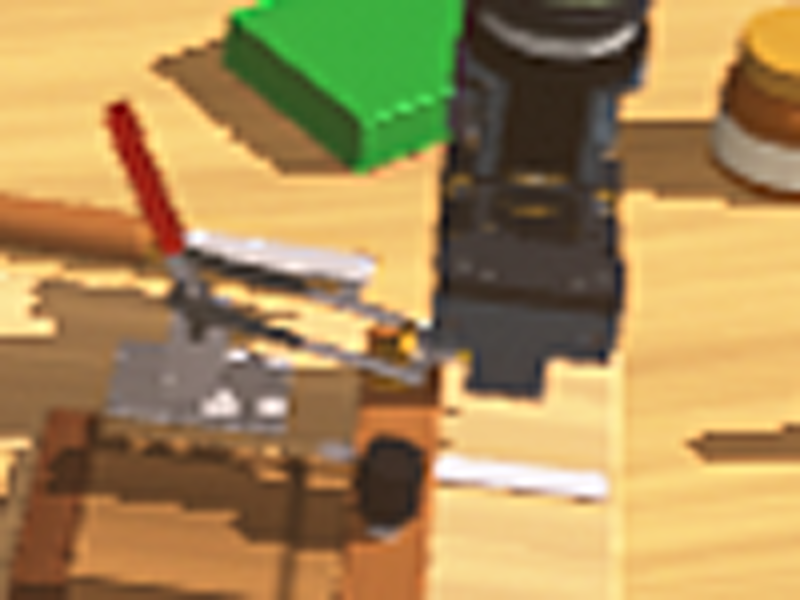

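The loop straddles the keeper and the bar (425,375) is behind it. I'll ease it in, release and check.

Run:
```python
from h import *
e=env.state()['ee_pos']
env.move_straight(e+Rz@[0,-.003,0],v=.02,until_force=10); st(); env.dwell(.3)
claw.grip(0.45); env.dwell(.2); st()
e=env.state()['ee_pos']; env.move_straight(e+[0,0,.14],v=.25)
p=W(0,-10,320); env.goto(p,best(p,yaw)); 
m,d=snap('wrist','w4'); st()
for t in ('loop_grip','loop_bar','keeper_seat','lever_grip'):
    for k in mark_of('wrist',t)[:1]:
        print(t,round(k['p'],2),np.round(k['position']),J(at_d(m,k['position'],d)) if at_d(m,k['position'],d) is not None else None)
im=cv2.imread('pics/w4.png')[0:300,100:500]; cv2.imwrite('pics/w4c.png',cv2.resize(im,(800,600),interpolation=cv2.INTER_CUBIC))
```

```text
t 17.92 tcp [1.000e-01 1.373e+02 4.590e+01] F [-0.1  0.8  3. ] w 0.15 ff 30.0
t 19.02 tcp [ -1.2 136.   44.9] F [ 0.4 -0.6 -0.3] w 0.449 ff 0.0
t 20.59 tcp [ -0.6  -9.3 317.7] F [-0.8 -0.6 -0.2] w 0.45 ff 0.0
loop_grip 0.85 [255.  42.] [ -1.8 127.8  73.3]
loop_bar 0.59 [260.  70.] [ 3.1 99.1 52.7]
keeper_seat 0.71 [253.  74.] [-4.8 93.8 64.6]
lever_grip 0.62 [256. 195.] [ -1.3 -27.3 153.5]
```

View pics/w4c.png

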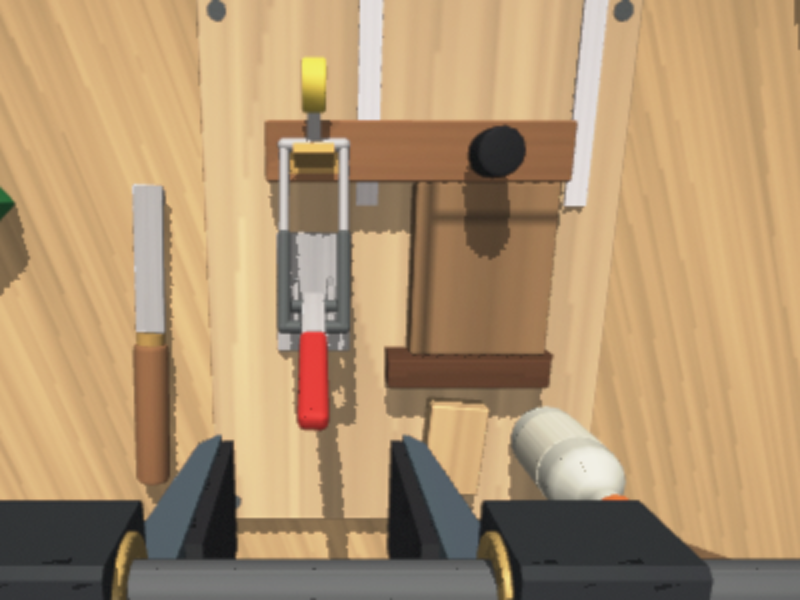

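Picture w4: the bar (313,143) is hooked behind the keeper (313,157), the jaw is tight on the board and the board is on the fence (470,355). The lever handle is at (313,385). Next: grip the handle and swing it shut.

Run:
```python
from h import *
T=lambda q,r=90: W(0,-r*np.cos(q),64+r*np.sin(q)-19)
p=T(1.22); env.goto(p+[0,0,.06],best(p,yaw)); env.move_straight(p,v=.2); claw.grip(0.0); st()
for q in np.arange(1.1,-.01,-.11):
    env.move_straight(T(q),v=.12)
    s=st() if q<.8 else None
print(env.move_straight(T(-.06),v=.04,until_force=20)); st(); env.dwell(.2)
claw.grip(.4); st()
env.move_straight(env.state()['ee_pos']+[0,0,.05],v=.2)
claw.grip(0); print(env.move_straight(W(0,-95,60),v=.05,until_force=15)); st()
env.move_straight(W(0,-95,200),v=.25)
p=W(0,-30,320); env.goto(p,best(p,yaw)); m,d=snap('wrist','w5'); st()
for t in ('loop_grip','loop_bar','lever_grip','jaw_knob'):
    for k in mark_of('wrist',t)[:1]:
        print(t,round(k['p'],2),np.round(k['position']),J(at_d(m,k['position'],d)) if at_d(m,k['position'],d) is not None else None)
snap('scene','s5')
a=cv2.resize(cv2.imread('pics/w5.png')[0:300,100:500],(400,300)); b=cv2.resize(cv2.imread('pics/s5.png')[150:240,240:360],(400,300))
cv2.imwrite('pics/f5.png',np.hstack([a,b]))
```

```text
t 22.34 tcp [ -0.3 -30.9 130.4] F [-3.8 -0.6  6.3] w 0.174 ff 30.0
t 23.34 tcp [ -0.4 -64.9 107.9] F [-3.  -0.7  4.4] w 0.173 ff 30.0
t 23.59 tcp [ -0.4 -71.6 100.2] F [-2.8 -2.5  4.2] w 0.169 ff 30.0
t 23.84 tcp [ -0.4 -77.5  91.9] F [-3.4 -3.5  2.8] w 0.176 ff 30.0
t 24.09 tcp [ -0.4 -82.3  83. ] F [-2.1 -4.7  2.9] w 0.173 ff 30.0
t 24.34 tcp [ -0.4 -86.2  73.8] F [-1.1 -4.8  2.4] w 0.173 ff 30.0
t 24.59 tcp [ -0.4 -89.   64.1] F [-1.4 -5.3  0.7] w 0.175 ff 30.0
t 24.84 tcp [ -0.4 -90.8  54.2] F [-1.6 -7.1  0.3] w 0.171 ff 30.0
t 25.09 tcp [ -0.4 -91.5  44.1] F [-1.6 -6.6 -0.8] w 0.172 ff 30.0
False
t 25.38 tcp [ -0.4 -91.5  39. ] F [-0.9 -8.8  0.8] w 0.179 ff 30.0
t 26.09 tcp [  0.1 -89.6  39.6] F [ 0.2  0.5 -0.5] w 0.401 ff 0.0
True
t 27.63 tcp [  0.3 -93.1  70.2] F [-2.3  0.6 11.6] w 0.006 ff 5.3
t 28.97 tcp [ -0.9 -30.7 317.2] F [ 0.1 -0.1 -0.9] w 0.004 ff 0.0
loop_grip 0.69 [257.  23.] [ -0.4 124.5  79.8]
loop_bar 0.6 [261.  56.] [ 4.2 93.  64.4]
lever_grip 0.69 [255. 202.] [ -2.5 -82.2  71. ]
```

View pics/f5.png

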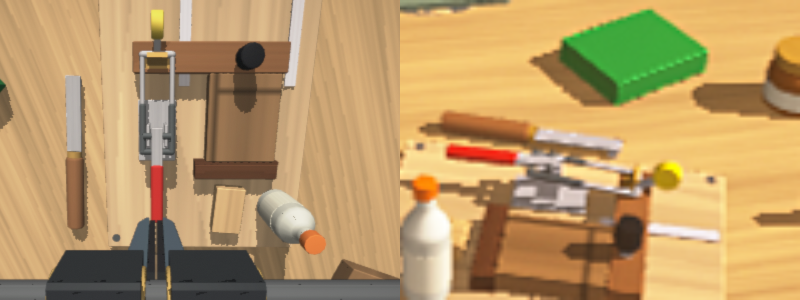

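The lever is level (its top is at 70 mm, as it should be), the bar is in the seat, and the board is clamped. Handing in.

Run:
```python
from h import *
print(env.close_job())
```

```text
the job is handed in; nothing more can be done
None
```

I clamped the board against the fence, hooked the loop's bar behind the keeper, pressed the lever flat and handed the job in at about 29 s; no verdict came back, and the clamping force on the board wasn't measured.

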